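# Latch a gluing form shut round an oval box

### The arm

A 7-joint arm with a two-finger parallel gripper is mounted at the origin on a cart in front of the work surface, level with it; the furniture and walls round the work are solid. World frame = base frame: x ahead of the robot, y to its left, z up, the work surface at z = 0. Lengths are in m, angles in rad, forces in N, time in s.
With the tool pointing down it reaches from about 0.4 to 0.85 m from the base axis. Payload 10.4 kg.
Tool frame: the origin (TCP) lies midway between the tips of the shut fingers; the grasp point (between the pads) lies 19 mm behind it; x points along the fingers, z is the direction in which the jaws open and shut, and the axes are right-handed (so a half turn about x gives the same grasp; the last joint's range is limited). The gripper opens to 87 mm and grips with 3 to 60 N. Pads are 19 mm wide; open, the fingers measure 117 mm over their backs; the gripper's body (75 mm by 190 mm) begins 51 mm behind the grasp point.
Start: joints at [-1.19, 0.332, -0.065, 1.46, 0.022, 1.35, -0.088], TCP at [0.246, 0.575, 0.223] pointing down, gripper open.
Joint ranges: [-2.6, 2.6], [-0.5, 2.12], [-1.47, 1.34], [0.16, 2.42], [-1.27, 4.41], [0.06, 2.06], [-2.6, 2.6]. Speed limits (rad/s): [2.22, 2.22, 2.79, 2.79, 3.14, 3.14, 3.14].

### API

Orientations are given as a rotation vector (axis times angle).
In Python, from cell import robot gives the robot as it stands.
- The arm moves only by the tool send_rows, never from a script. Its argument "deltas" is a list of rows, each a list of 2 entries, a list of its own where there are three numbers: the shift along the tool's x, y, z in units of 60 mm (1.0 is 60 mm), then the turn about the tool's x in units of 5 degrees (1.0 is 5 degrees). A call has 1 to 5 rows; each row shifts and turns the commanded pose from where the row before left it, along the tool's axes as they then stand; what a row does not reach is not made up. A row lasts 1/8 s, in which the tool goes at most 62.5 mm and 10.7 degrees, less where a joint would pass 70% of its speed; a pose out of reach is approached as far as the arm can. A call is refused whole if a number of a shift passes 1 or a number of a turn 1, either way. A call with a gripper value outside its range is refused whole. "claw" is the opening, from 0 (shut) to 1 (fully open), set as the call begins (left out, the last holds). The fingers move at their own pace and stop on an object; "newtons" is the grip in N (left out, the last holds). Time passes only in rows, so rows that do not move let the fingers close. It gives the time, the measured TCP pose, the force and the opening at its end, in the units of the state.
- robot.observe(): the state, without advancing time (a new reading comes with each control period).
- robot.camera(name): name is "scene" or "top" or "wrist"; returns (picture, depth): 480x640x3 uint8, red, green, blue; 480x640 float32, m along the optical axis (not along the pixel's ray), 0 where there is no reading.
- robot.camera_model(name): a dict with "fx", "fy", "cx", "cy" (pixels), "world_to_cam" (4x4, takes a point from world to camera coordinates). Camera axes: x right, y down, z forward; pixel columns grow to the right and rows downward; lengths in m; the calibration is good to about 2 mm. A picture is of the moment at which its call begins: read the wrist's pose just before it. camera_model takes no time and is no camera call; for the wrist camera it gives the pose at the moment of the call.
- robot.sign_off(): hands the job in, once; it reports no verdict.
The state is a dict: "clock": time; "joints": joint angles; "qd": joint speeds; "joint_torque": joint torques, N m; "tcp_pos": TCP position; "orientation": TCP orientation; "wrist_force": force on the tool from outside, world axes, zero at the start; "ft_torque": the same for the moment, N m; "gripper_width": finger opening in m.
Only numpy, scipy, OpenCV 4.12 (cv2) and the standard library are available. Lean on these libraries where they do the work, as an engineer would, in place of code of your own. Each camera call takes 0.05 s, during which the arm holds its last target.

### The job

The little oval box sits in the open gluing form. Swing the form's hinged half fully shut; then, with the latch lever leaning forward so that its wire loop reaches, flip the loop over the hook-shaped keeper on the hinged half; finally throw the lever back and press it fully down past centre, so that the form is pulled tight and stays latched. Keep the box seated in the form and leave the things around it where they are.

Things in the scene. Friction and masses are not known exactly. Their poses are not given: they have to be found in the camera images.
- form: Gluing form fixed to the stand: base board 182x172x12 mm, two V-recessed plywood halves, tops at z=57 mm. Origin at z=0 under the recess centre, on the seam. x along the seam from latch end (near the robot) to hinge end; y from hinged half to fixed half (block x -84..+70, y +1..+75 mm). The latch (on the fixed half) works in the upright plane x=-63 mm, parallel to y; lever pivot y=+22, z=75 mm.
- jaw (a joint): Opening angle of the hinged half (rad) about the upright pin at form x=+76, y=0 mm: 0 = fully shut on its stop (2 mm seam gap), up to 0.75; it opens towards form -y. Stays where left (light friction, about 1 N at the push point).
- jaw_push (a point): Point on the hinged half's flat upright outer face (form -y side), 40 mm above the work surface and 106 mm from the hinge pin along the half: a place to push it shut. The face is 85 mm from the seam, parallel to it, and reaches from z=13 to 57 mm. The point's y axis is normal to the face, pointing inward.
- keeper (a point): Keeper on the hinged half's top: steel hook 14 mm wide, post 13 mm high, 4 mm thick lip pointing away from the latch (form -y), ending 9.5 mm past this point, underside 9.5 mm above the wood, over a 2 mm steel plate. Point: outer side of the post at the lip's mid-height; at form (-63,-21,68.5) mm when shut; axes of the hinged half. Hooked, the loop's bar is on its -y side and lower, under the lip.
- lever (a joint): Lever angle (rad) about its level pivot: 0 = on its forward stop, leaning to form -y over the keeper, 40 degrees above level; grows as it swings up and back; 0.87 upright; 2.44 = flat on its stop, pointing to form +y, fully down. Stays where left when unloaded. With the loop hooked it comes taut at about 1.3, then takes up to about 6 N at the end; dead centre about 2.2.
- lever_pivot (a point): Centre of the lever's pivot pin, 18 mm above the top of the fixed half.
- lever_end (a point): Tip of the lever: 70 mm from the pivot along the lever. The lever is a flat steel strip 16 mm wide, 4 mm thick, its last 30 mm a black rubber grip 18 mm wide, 8 to 10 mm thick.
- swivel (a joint): Wire loop's angle on the lever (rad): 0 = on its stop, 70 degrees behind the lever on the side away from the keeper; grows as it flips forward, up to 4.6. Swings freely and falls by its own weight.
- loop_bar (a point): Middle of the end bar of the U-shaped wire loop (5 mm wire, legs 32 mm apart, astride the lever), 60.5 mm from its swivel pin, which is on the lever 20 mm from the pivot. Pushed past upright it falls forward and lands beyond the keeper's lip if the half is shut and the lever joint is under about 0.5 (best 0), else on the keeper. Swinging the lever back then draws it under the lip.
- loop (a joint): Stretch of the loop's built-in spring (m): 0 slack; about 0.005 when latched tight.
- oval_box: Oval bent-wood box with lid, 64 x 86 x 42 mm, loose in the form's recess on the base board, long axis along the seam. Origin: centre of its underside (12 mm above the work surface), z up.
- form_centre (a point): Centre of the form's recess, on the base board (12 mm above the work surface).
- glue: Bystander: glue bottle 55 mm across, 160 mm tall, at the right rear of the form. Origin at its foot.
- big_oval: Bystander: larger oval box 116 x 170 x 66 mm behind the form. Origin at its foot.
- tape_roll: Bystander: flat tape roll 98 mm across, 25 mm high, to the left. Origin at its foot.
- cork_block: Bystander: cork sanding block 42 x 68 x 30 mm, to the left. Origin at its foot.
Things that resemble listed ones, but are neither listed nor needed, are in the scene too. Several things have the shape of the oval_box; the one meant has the colours described above.

How it is judged:
By the outcome, as a careful person would: the job done as asked, in the order asked, and still so for the second after the job is handed in, with the robot touching nothing.
It also fails if it takes over 58 s, if anything falls off the work surface, if the arm or the gripper's body presses on something with over 40 N, if the wrist force passes 120 N, or if a joint passes its speed limit or range.

## Working session

There is one attempt and no reset: what is moved stays moved. The work goes in short steps, Python scripts to look and compute and a tool call to move; the robot and the scene stay as the last step left them, time stands still between calls to the robot, and variables do not carry over. Pictures are saved under pics/ and viewed, and the job is handed in when it is done.

Besides the shell and the picture viewer there is one more tool, called after ">>>" as a command line: name --argument value ..., lists and objects as JSON in quotes. send_rows: Moves the arm, as the interface text tells. Its arguments: {"type":"object","properties":{"deltas":{"type":"array"},"claw":{"type":"number"},"newtons":{"type":"number"}},"required":["deltas"]}

```bash
ls; mkdir -p pics
cat > h.py <<'E'
import numpy as np, cv2
from cell import robot
from scipy.spatial.transform import Rotation as R
def snap(name,fn):
    p,d=robot.camera(name); m=robot.camera_model(name)
    cv2.imwrite(f'pics/{fn}.png',p[:,:,::-1]); np.savez(f'pics/{fn}.npz',p=p,d=d,fx=m['fx'],fy=m['fy'],cx=m['cx'],cy=m['cy'],T=m['world_to_cam'])
    return p,d,m
def load(fn):
    return np.load(f'pics/{fn}.npz')
def pt(m,u,v,d):
    T=np.linalg.inv(m['T']); c=np.array([(u-m['cx'])/m['fx']*d,(v-m['cy'])/m['fy']*d,d,1]); return (T@c)[:3]
def ray(m,u,v,z):
    T=np.linalg.inv(m['T']); o=T[:3,3]; r=T[:3,:3]@np.array([(u-m['cx'])/m['fx'],(v-m['cy'])/m['fy'],1]); return o+r*(z-o[2])/r[2]
def proj(m,P):
    c=m['T']@np.append(P,1); return m['fx']*c[0]/c[2]+m['cx'],m['fy']*c[1]/c[2]+m['cy']
E
python3 - <<'E'
from h import *
snap('scene','s0');snap('top','t0')
o=robot.observe();print({k:np.round(v,3) for k,v in o.items()}); print(R.from_rotvec(o['orientation']).as_matrix().round(3))
E
```

```text
pics
{'clock': np.float64(0.1), 'joints': array([-1.19 ,  0.333, -0.065,  1.461,  0.022,  1.35 , -0.089]), 'qd': array([-0.001, -0.001, -0.   , -0.003, -0.001,  0.   ,  0.001]), 'joint_torque': array([ 1.0000e-03, -6.2455e+01,  2.4000e-02, -3.9072e+01, -6.1000e-02,
        3.7000e-02,  0.0000e+00]), 'tcp_pos': array([0.245, 0.574, 0.222]), 'orientation': array([-0.908,  1.375,  0.906]), 'wrist_force': array([ 0.272,  0.137, -0.178]), 'ft_torque': array([-0.   , -0.025,  0.011]), 'gripper_width': np.float64(0.087)}
[[-0.    -0.92   0.393]
 [-0.001  0.393  0.92 ]
 [-1.    -0.    -0.001]]
```

View pics/s0.png

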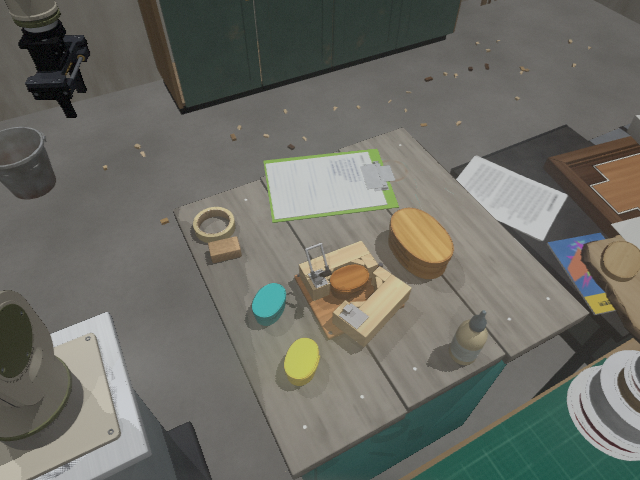

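View pics/t0.png

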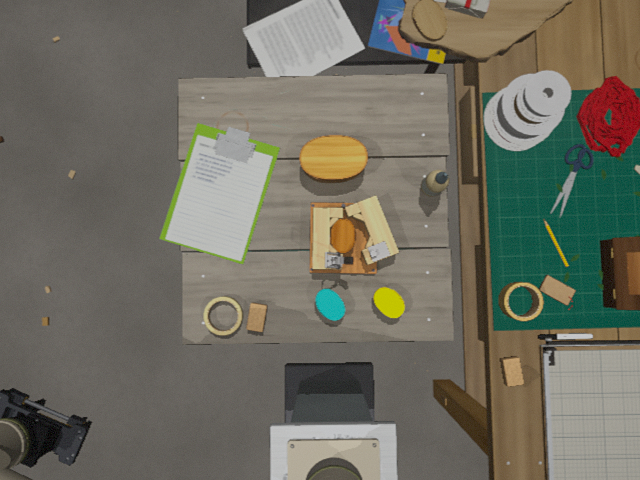

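Run:
```python
from h import *
t=load('t0');s=load('s0')
c=cv2.resize(t['p'][185:330,290:420],None,fx=5,fy=5,interpolation=cv2.INTER_CUBIC)[:,:,::-1]
cv2.imwrite('pics/t0c.png',cv2.resize(c,(540,600)))
c=cv2.resize(s['p'][225:355,280:430],None,fx=5,fy=5,interpolation=cv2.INTER_CUBIC)[:,:,::-1];cv2.imwrite('pics/s0c.png',cv2.resize(c,(690,600)))
print(t['T'].round(3),t['fx']);print(np.linalg.inv(s['T']).round(3))
print(t['d'][240:275:3,310:400:6].round(3))
```

```text
[[-0.016 -1.    -0.01   0.042]
 [-0.998  0.017 -0.067  0.615]
 [ 0.067  0.008 -0.998  1.293]
 [ 0.     0.     0.     1.   ]] 515.4940852718553
[[ 0.884 -0.36   0.298  0.301]
 [-0.467 -0.694  0.548 -0.508]
 [ 0.01  -0.623 -0.782  0.873]
 [ 0.     0.     0.     1.   ]]
[[1.334 1.275 1.275 1.28  1.284 1.275 1.278 1.28  1.322 1.317 1.276 1.276
  1.278 1.272 1.274]
 [1.325 1.279 1.276 1.274 1.277 1.281 1.281 1.279 1.322 1.321 1.278 1.282
  1.269 1.274 1.271]
 [1.321 1.276 1.274 1.271 1.278 1.279 1.281 1.272 1.318 1.32  1.277 1.272
  1.275 1.272 1.278]
 [1.324 1.271 1.271 1.276 1.275 1.28  1.278 1.318 1.324 1.275 1.275 1.273
  1.279 1.276 1.274]
 [1.321 1.276 1.272 1.191 1.275 1.28  1.276 1.317 1.321 1.273 1.258 1.259
  1.272 1.272 1.277]
 [1.315 1.275 1.274 1.268 1.271 1.233 1.319 1.32  1.316 1.273 1.273 1.26
  1.274 1.269 1.33 ]
 [1.319 1.276 1.274 1.271 1.253 1.232 1.214 1.198 1.321 1.306 1.269 1.271
  1.272 1.329 1.329]
 [1.317 1.272 1.275 1.27  1.25  1.232 1.217 1.197 1.316 1.32  1.273 1.278
  1.33  1.33  1.328]
 [1.317 1.276 1.275 1.269 1.254 1.238 1.32  1.318 1.32  1.32  1.313 1.319
  1.333 1.323 1.326]
 [1.32  1.271 1.273 1.192 1.216 1.231 1.313 1.313 1.318 1.313 1.32  1.316
  1.329 1.329 1.332]
 [1.316 1.319 1.316 1.32  1.321 1.315 1.316 1.314 1.316 1.315 1.312 1.32
  1.324 1.327 1.324]
 [1.333 1.325 1.326 1.325 1.326 1.326 1.316 1.314 1.315 1.317 1.311 1.317
  0.    1.325 1.325]]
```

View pics/t0c.png

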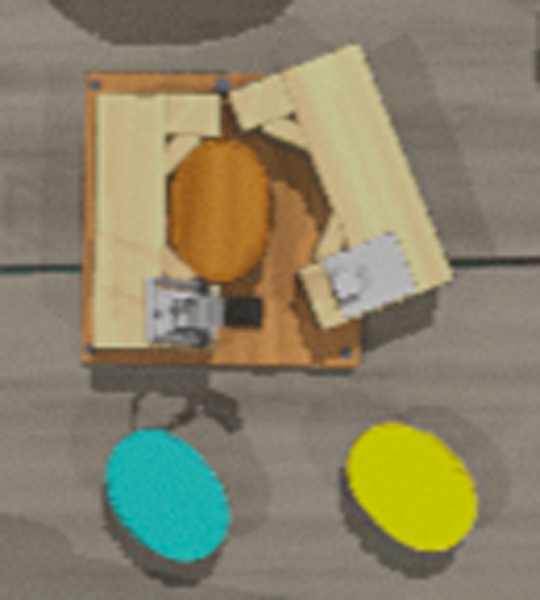

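View pics/s0c.png

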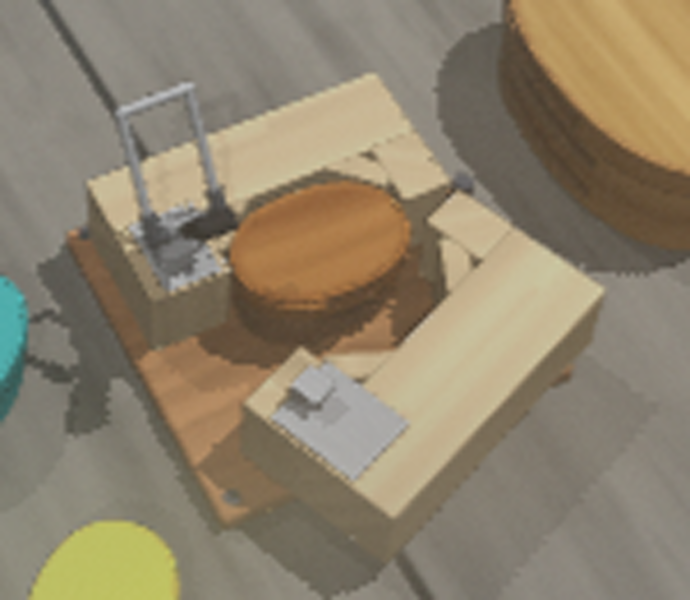

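Run:
```python
from h import *
t=load('t0');s=load('s0')
def T(x,y): return x/540*130+290-.4,y/600*145+185-.4
def S(x,y): return x/690*150+280-.4,y/600*130+225-.4
for n,p,z in [('fix far outer (70,75)',(97,95),.057),('fix near outer(-84,75)',(95,346),.057),('fix far inner(70,1)',(220,95),.057),('hinge(76,0)',(222,86),.057),('jaw far outer',(357,44),.057),('jaw near outer',(452,279),.057),('jaw near inner',(323,328),.057),('boardTL',(85,72),.012),('boardBL',(82,362),.012),('boardBR',(360,368),.012)]:
    print(n,ray(t,*T(*p),z).round(4))
print('scene')
for n,p,z in [('fix far outer',(377,73),.057),('fix near outer',(88,183),.057),('fix near inner',(152,300),.057),('jaw near outer',(390,517),.057),('jaw near inner',(243,404),.057),('jaw far outer',(604,291),.057),('fix far inner',(449,183),.057),('boardBL',(68,232),.012),('boardBR',(225,525),.012)]:
    print(n,ray(s,*S(*p),z).round(4))
```

```text
fix far outer (70,75) [0.6951 0.0404 0.057 ]
fix near outer(-84,75) [0.5444 0.0439 0.057 ]
fix far inner(70,1) [ 0.6938 -0.0333  0.057 ]
hinge(76,0) [ 0.6992 -0.0346  0.057 ]
jaw far outer [ 0.7233 -0.1159  0.057 ]
jaw near outer [ 0.5809 -0.169   0.057 ]
jaw near inner [ 0.5529 -0.0917  0.057 ]
boardTL [0.7156 0.0483 0.012 ]
boardBL [0.5352 0.0529 0.012 ]
boardBR [ 0.5288 -0.1178  0.012 ]
scene
fix far outer [0.6967 0.0389 0.057 ]
fix near outer [0.5439 0.0441 0.057 ]
fix near inner [ 0.5409 -0.027   0.057 ]
jaw near outer [ 0.5798 -0.168   0.057 ]
jaw near inner [ 0.5514 -0.0925  0.057 ]
jaw far outer [ 0.7227 -0.1161  0.057 ]
fix far inner [ 0.6927 -0.0331  0.057 ]
boardBL [0.536  0.0527 0.012 ]
boardBR [ 0.5292 -0.1192  0.012 ]
```

```bash
cat >> h.py <<'E'
_F=np.array([[70,75],[-84,75],[70,1],[70,75],[-84,75],[70,1],[-84,1]])/1e3
_W=np.array([[.6951,.0404],[.5444,.0439],[.6938,-.0333],[.6967,.0389],[.5439,.0441],[.6927,-.0331],[.5409,-.027]])
def fit():
    a=_F-_F.mean(0);b=_W-_W.mean(0)
    yaw=np.arctan2((a[:,0]*b[:,1]-a[:,1]*b[:,0]).sum(),(a*b).sum())
    yaw=-0.031 if abs(yaw+.031)<.02 else yaw
    Rm=np.array([[np.cos(yaw),-np.sin(yaw)],[np.sin(yaw),np.cos(yaw)]])
    return yaw,Rm,_W.mean(0)-Rm@_F.mean(0)
YAW,RM,T0=fit()
def f2w(x,y,z=0): return np.append(RM@np.array([x,y])/1e3+T0,z/1e3)
def w2f(P): return np.append(RM.T@(np.array(P[:2])-T0)*1e3,P[2]*1e3)
def tool():
    o=robot.observe(); M=R.from_rotvec(o['orientation']).as_matrix(); return o,np.array(o['tcp_pos']),M
def delta(target,yawz=None):
    "units of move from now to world target, in current tool axes, + turn needed to bring tool z to form x dir"
    o,p,M=tool(); d=M.T@(np.array(target)-p)/.06
    z=np.degrees(np.arctan2(M[1,2],M[0,2])); 
    print('t',o['clock'].round(2),'form tcp',w2f(p).round(1),'F',np.round(o['wrist_force'],1),'zyaw-form',round(z-np.degrees(YAW),2),'delta',d.round(2)); return d
E
python3 - <<'E'
from h import *
a=_F=__import__('h')._F;b=__import__('h')._W
print(YAW,T0); print(((RM@a.T).T+T0-b).round(4).tolist())
for n,p in [('jfo',[.7233,-.1159]),('jno',[.5809,-.169]),('jni',[.5529,-.0917]),('BL',[.5355,.0528]),('BR',[.529,-.1185]),('TL',[.7156,.0483]),('hinge',[.6992,-.0346])]: print(n,w2f(p+[0]).round(1))
t=load('t0')
# jaw angle, glue
a=w2f([.7233,-.1159,0])-w2f([.5809,-.169,0]); th=np.arctan2(a[1],a[0]); print('jaw',th)
for x in (-30,-60):
  v=np.array([x-76,-85]); c,s_=np.cos(th),np.sin(th); q=np.array([76+c*v[0]-s_*v[1],s_*v[0]+c*v[1]]); print('push',q,f2w(*q))
print('glue',ray(t,437,182,.15),pt(t,437,182,t['d'][182,437]))
q=[(u,v) for v in range(225,330) for u in range(290,420) if t['d'][v,u]>0 and pt(t,u,v,t['d'][v,u])[2]>.075]
for u,v in q[::2]:print((u,v),w2f(pt(t,u,v,t['d'][v,u])).round(0),end=' ')
E
```

```text
-0.031 [ 0.62430314 -0.03258379]
[[0.0015, -0.0002], [-0.0017, 0.0011], [0.0005, -0.0005], [-0.0001, 0.0013], [-0.0012, 0.0009], [0.0016, -0.0007], [-0.0005, -0.002]]
jfo [101.5 -80.2   0. ]
jno [ -39.2 -137.7    0. ]
jni [-69.5 -61.3   0. ]
BL [-91.4  82.6   0. ]
BR [-92.6 -88.8   0. ]
TL [88.7 83.7  0. ]
hinge [74.9  0.3  0. ]
jaw 0.38792238589084527
push [  10.02873283 -118.78043571] [ 0.63064545 -0.151618    0.        ]
push [ -17.74217561 -130.12841547] [ 0.60253615 -0.16209977  0.        ]
glue [ 0.7372804 -0.2484425  0.15     ] [ 0.74294514 -0.25570178  0.11813681]
(375, 251) [-38. -78.  76.] (327, 252) [-45.  39. 141.] (329, 252) [-45.  35. 134.] (331, 252) [-45.  30. 125.] (337, 252) [-43.  15. 100.] (339, 252) [-43.  10.  97.] (327, 253) [-48.  39. 142.] (329, 253) [-48.  35. 138.] (331, 253) [-47.  30. 128.] (333, 253) [-47.  25. 127.] (335, 253) [-46.  20. 113.] (337, 253) [-46.  15. 105.] (339, 253) [-46.  10. 101.] (326, 254) [-50.  42. 147.] (332, 254) [-49.  27. 119.] (334, 254) [-49.  23. 115.] (336, 254) [-48.  18. 107.] (338, 254) [-48.  13. 106.] (340, 254) [-48. 
[... 2726 characters left out ...]
 (339, 264) [-72.  10.  95.] (325, 265) [-76.  44. 141.] (327, 265) [-75.  39. 142.] (333, 265) [-74.  24.  80.] (335, 265) [-74.  19.  80.] (338, 265) [-74.  12.  93.] (340, 265) [-74.   7.  93.] (326, 266) [-78.  41. 143.] (328, 266) [-78.  37. 144.] (330, 266) [-78.  32. 134.] (332, 266) [-77.  27. 127.] (334, 266) [-77.  22. 114.] (336, 266) [-77.  17. 111.] (338, 266) [-77.  12. 103.] (340, 266) [-76.   7.  95.] (327, 267) [-80.  39. 144.] (329, 267) [-80.  34. 132.] (331, 267) [-80.  30. 129.] (333, 267) [-80.  25. 125.] (335, 267) [-79.  20. 107.] (337, 267) [-79.  15. 100.] (339, 267) [-79.  10.  98.] (336, 268) [-81.  17.  99.] (338, 268) [-81.  12. 103.] (340, 268) [-81.   7.  94.]
```

Run:
```python
from h import *
P=f2w(-20,-168,230);print(P);delta(P)
```

```text
[ 0.59910558 -0.19988318  0.23      ]Traceback (most recent call last):
  File "<stdin>", line 2, in <module>
  File "h.py", line 33, in delta
    print('t',o['clock'].round(2),'form tcp',w2f(p).round(1),'F',np.round(o['wrist_force'],1),'zyaw-form',round(z-np.degrees(YAW),2),'delta',d.round(2)); return d
              ^^^^^^^^^^^^^^^^
AttributeError: 'float' object has no attribute 'round'
```

```bash
sed -i "s/o\['clock'\].round(2)/round(float(o['clock']),2)/" h.py
python3 - <<'E'
from h import *
P=f2w(-20,-168,230);delta(P)
E
```

```text
t 0.1 form tcp [-397.5  595.   221.8] F [ 0.3  0.1 -0.2] zyaw-form 68.64 delta [ -0.12 -10.49  -9.55]
```

>>> send_rows --deltas '[[[-0.02,-0.7,-0.64],0],[[-0.02,-0.7,-0.64],0],[[-0.02,-0.7,-0.64],0],[[-0.02,-0.7,-0.64],0],[[-0.02,-0.7,-0.64],0]]' --claw 0 --newtons 20

```text
clock: 0.72
tcp_pos: [0.3637, 0.3137, 0.2284]
orientation: [-0.907, 1.374, 0.907]
wrist_force: [1.2, 0.3, 1.1]
gripper_width: 0.045
```

>>> send_rows --deltas '[[[-0.02,-0.7,-0.64],0],[[-0.02,-0.7,-0.64],0],[[-0.02,-0.7,-0.64],0],[[-0.02,-0.7,-0.64],0],[[-0.02,-0.7,-0.64],0]]'

```text
clock: 1.35
tcp_pos: [0.4812, 0.0548, 0.2345]
orientation: [-0.907, 1.373, 0.907]
wrist_force: [0.1, 0.6, 0.3]
gripper_width: 0.0016
```

>>> send_rows --deltas '[[[-0.02,-0.7,-0.64],0],[[-0.02,-0.7,-0.64],0],[[-0.02,-0.7,-0.64],0],[[-0.02,-0.7,-0.64],0],[[0,0,0],1]]'

```text
clock: 1.98
tcp_pos: [0.5748, -0.1558, 0.2386]
orientation: [-0.836, 1.408, 0.833]
wrist_force: [-0.6, 0.9, -0.2]
gripper_width: 0.0003
```

>>> send_rows --deltas '[[[0,0,0],1],[[0,0,0],1],[[0,0,0],1],[[0,0,0],1],[[0,0,0],1]]'

```text
clock: 2.6
tcp_pos: [0.5748, -0.1505, 0.2389]
orientation: [-0.501, 1.513, 0.502]
wrist_force: [-0.2, -0.7, -0.1]
gripper_width: 0.0004
```

>>> send_rows --deltas '[[[0,0,0],1],[[0,0,0],1],[[0,0,0],1],[[0,0,0],1],[[0,0,0],1]]'

```text
clock: 3.22
tcp_pos: [0.5748, -0.1505, 0.2389]
orientation: [-0.16, 1.565, 0.161]
wrist_force: [0.5, 0.0, -0.4]
gripper_width: 0.0006
```

>>> send_rows --deltas '[[[0,0,0],1],[[0,0,0],1],[[0,0,0],0.7],[[0,0,0],0]]'

```text
clock: 3.72
tcp_pos: [0.5749, -0.1505, 0.239]
orientation: [0.022, 1.571, -0.022]
wrist_force: [0.6, -0.4, -0.2]
gripper_width: 0.0007
```

Run:
```python
from h import *
print(robot.observe()['joints'],robot.observe()['gripper_width'])
P=f2w(-20,-168,38);delta(P)
```

```text
[-0.45928958  0.31357795  0.79988935  1.55781372 -0.2277406   1.36740582
  0.33455531] 0.0006519708076060104
t 3.73 form tcp [ -45.7 -119.4  239. ] F [ 0.6 -0.4 -0.2] zyaw-form 0.17 delta [ 3.35 -0.81  0.43]
```

>>> send_rows --deltas '[[[0,-0.81,0.43],0],[[0.85,0,0],0],[[0.85,0,0],0],[[0.85,0,0],0],[[0.8,0,0],0]]'

```text
clock: 4.35
tcp_pos: [0.5991, -0.1996, 0.0364]
orientation: [0.021, 1.571, -0.021]
wrist_force: [0.6, 0.8, 0.6]
gripper_width: 0.0005
```

>>> send_rows --deltas '[[[0,0.15,0],0],[[0,0.15,0],0],[[0,0.15,0],0],[[0,0,0],0]]'

```text
clock: 4.85
tcp_pos: [0.6014, -0.1716, 0.0398]
orientation: [0.021, 1.568, -0.02]
wrist_force: [-1.4, -0.2, 0.4]
gripper_width: 0.0003
```

Run:
```python
from h import *
P=f2w(-20,-94.5,38);delta(P)
snap('top','t1')
t=load('t1');cv2.imwrite('pics/t1c.png',cv2.resize(t['p'][165:330,290:450],None,fx=3.5,fy=3.5,interpolation=cv2.INTER_CUBIC)[:,:,::-1])
```

```text
t 4.85 form tcp [ -18.6 -139.7   39.8] F [-1.4 -0.2  0.4] zyaw-form 0.25 delta [ 0.03  0.75 -0.02]
```

View pics/t1c.png

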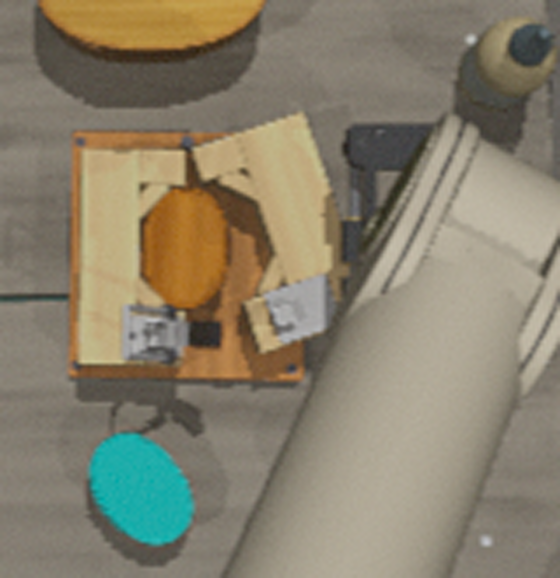

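The jaw (keeper at about (300,310) in the crop) has begun to close; the box at (185,245) stays in the recess. I'll continue.

>>> send_rows --deltas '[[[0,0.15,0],0],[[0,0.15,0],0],[[0,0.15,0],0],[[0,0.15,0],0],[[0,0.1,0],0]]'

```text
clock: 5.52
tcp_pos: [0.6014, -0.1301, 0.0382]
orientation: [0.022, 1.571, -0.022]
wrist_force: [-2.3, -1.2, -0.2]
gripper_width: 0.0003
```

>>> send_rows --deltas '[[[0,0.05,0],0],[[0,0.05,0],0],[[0,0,0],0]]'

```text
clock: 5.9
tcp_pos: [0.6014, -0.128, 0.0384]
orientation: [0.021, 1.57, -0.027]
wrist_force: [1.4, -9.6, -4.4]
gripper_width: 0.0002
```

Run:
```python
from h import *
P=f2w(-20,-94.5,38);delta(P)
```

```text
t 5.9 form tcp [-19.9 -96.   38.4] F [ 1.4 -9.6 -4.4] zyaw-form 0.01 delta [ 0.01  0.03 -0.  ]
```

>>> send_rows --deltas '[[[0,-0.3,0],0],[[0,-0.5,0],0],[[-0.85,-0.4,0],0],[[-0.85,0,0],0],[[-0.85,0,0],0]]'

```text
clock: 6.52
tcp_pos: [0.5991, -0.198, 0.1931]
orientation: [0.024, 1.57, -0.023]
wrist_force: [0.6, -0.4, 0.2]
gripper_width: 0.0005
```

Run:
```python
from h import *
P=f2w(-63,90,240);delta(P)
snap('top','t2');snap('scene','s2')
t=load('t2');s=load('s2');
a=cv2.resize(t['p'][185:295,300:420],(480,440),interpolation=cv2.INTER_CUBIC)[:,:,::-1];b=cv2.resize(s['p'][225:355,280:430],None,fx=2,fy=2,interpolation=cv2.INTER_CUBIC)[:,:,::-1]
b=np.pad(b,((0,180),(0,0),(0,0)));cv2.imwrite('pics/t2c.png',np.hstack([a,b]))
```

```text
t 6.53 form tcp [ -20.  -166.1  193.1] F [ 0.6 -0.4  0.2] zyaw-form 0.07 delta [-0.78  4.27 -0.71]
```

View pics/t2c.png

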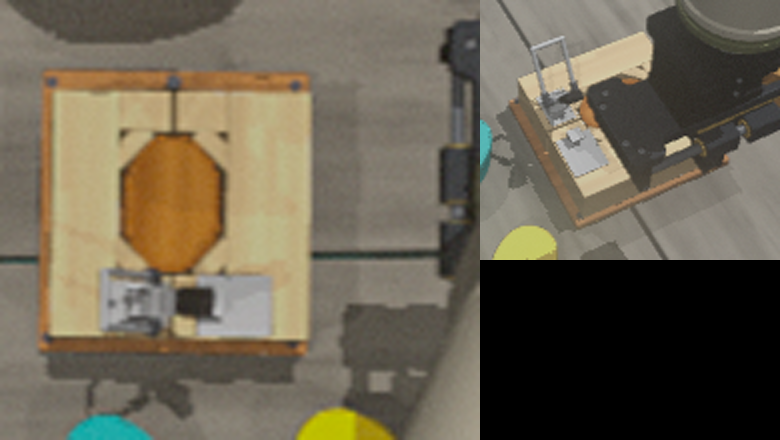

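>>> send_rows --deltas '[[[-0.8,0,0],0],[[0,0.95,-0.18],0],[[0,0.95,-0.18],0],[[0,0.95,-0.18],0],[[0,0.95,-0.18],0]]'

```text
clock: 7.25
tcp_pos: [0.5624, 0.0336, 0.2393]
orientation: [0.023, 1.571, -0.022]
wrist_force: [0.7, 0.5, 0.4]
gripper_width: 0.0004
```

>>> send_rows --deltas '[[[0,0.35,0],0],[[0,0,0],0],[[0.9,0,0],0],[[0.9,0,0],0],[[0,0,0],0]]'

```text
clock: 7.88
tcp_pos: [0.5613, 0.0502, 0.1285]
orientation: [0.023, 1.577, -0.027]
wrist_force: [-0.8, 0.1, -1.0]
gripper_width: 0.0007
```

Run:
```python
from h import *
P=f2w(-63,4,125);delta(P)
s=snap('scene','s3')[0]
cv2.imwrite('pics/s3c.png',cv2.resize(s[205:355,260:440],None,fx=4,fy=4,interpolation=cv2.INTER_CUBIC)[:,:,::-1])
```

```text
t 7.88 form tcp [-65.6  80.8 128.5] F [-0.8  0.1 -1. ] zyaw-form -0.05 delta [ 0.06 -1.28  0.04]
```

View pics/s3c.png

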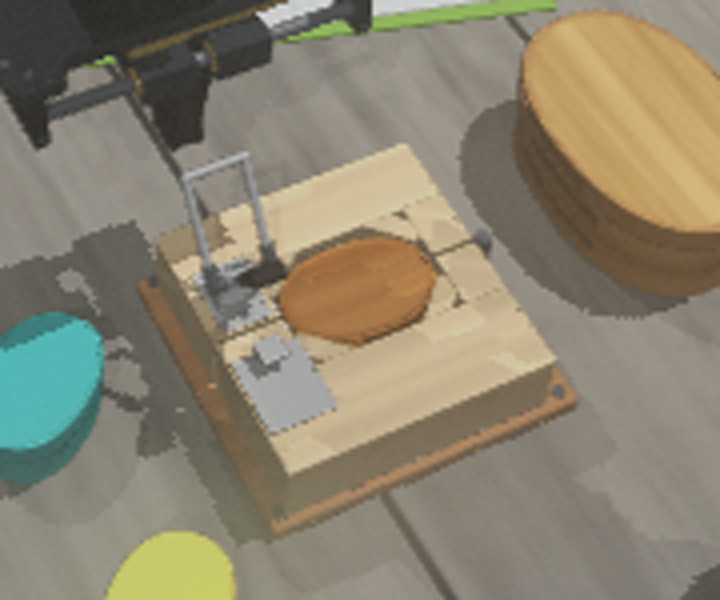

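Jaw shut, box seated (crop (360,290)); the fingertips (180,135) are behind the loop's bar (215,167). Now the loop is pushed forward.

>>> send_rows --deltas '[[[0,-0.25,0.04],0],[[0,-0.25,0],0],[[0,-0.2,0],0],[[0,-0.2,0],0],[[0,-0.15,0],0]]'

```text
clock: 8.55
tcp_pos: [0.564, -0.0108, 0.1315]
orientation: [0.023, 1.57, -0.023]
wrist_force: [1.2, 0.1, -0.3]
gripper_width: 0.0002
```

>>> send_rows --deltas '[[[0,-0.12,0],0],[[0,-0.1,0],0],[[0,-0.1,0],0],[[0,0,0],0]]'

```text
clock: 9.05
tcp_pos: [0.5635, -0.0295, 0.1313]
orientation: [0.023, 1.571, -0.023]
wrist_force: [-0.8, -0.1, 0.0]
gripper_width: 0.0005
```

Run:
```python
from h import *
P=f2w(-63,4,125);delta(P)
s=snap('scene','s4')[0]
cv2.imwrite('pics/s4c.png',cv2.resize(s[205:355,260:440],None,fx=4,fy=4,interpolation=cv2.INTER_CUBIC)[:,:,::-1])
```

```text
t 9.05 form tcp [-60.9   1.2 131.3] F [-0.8 -0.1  0. ] zyaw-form 0.11 delta [ 0.11  0.05 -0.04]
```

View pics/s4c.png

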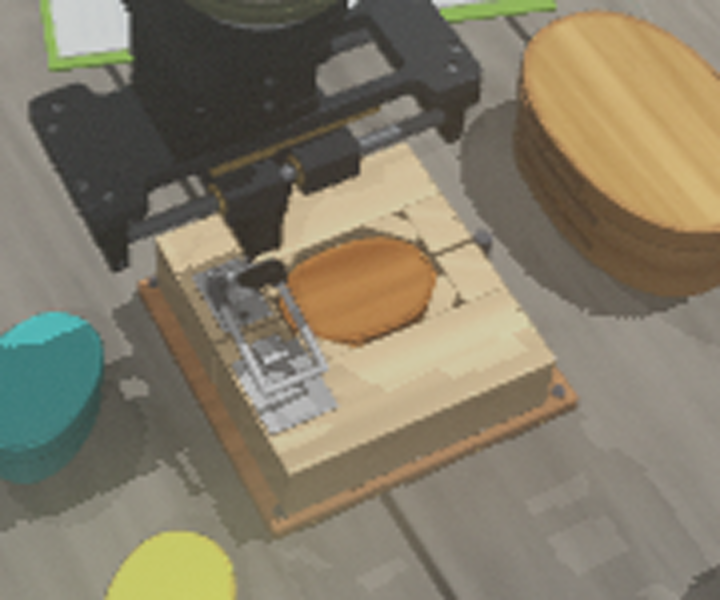

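Run:
```python
from h import *
s=load('s4')
for p in [(255,393),(325,365),(290,379)]:
  print(w2f(ray(s,p[0]/4+260-.4,p[1]/4+205-.4,.0615)).round(1))
```

```text
[-79.  -37.5  61.5]
[-39.9 -38.   61.5]
[-59.6 -37.8  61.5]
```

>>> send_rows --deltas '[[[-0.6,0.15,0],0],[[-0.6,0,0],0],[[0,-0.6,-0.03],0],[[0,-0.55,0],0],[[0,0,0],0]]'

```text
clock: 9.72
tcp_pos: [0.5596, -0.0917, 0.2036]
orientation: [0.025, 1.57, -0.026]
wrist_force: [-0.3, 0.7, 0.4]
gripper_width: 0.0007
```

Run:
```python
from h import *
P=f2w(-63,-58,112);delta(P)
```

```text
t 9.72 form tcp [-62.8 -61.1 203.6] F [-0.3  0.7  0.4] zyaw-form -0.09 delta [ 1.53  0.05 -0.  ]
```

>>> send_rows --deltas '[[[0.8,0,0],0],[[0.73,0,0],0],[[0,0.2,0],0],[[0,0.2,0],0],[[0,0,0],0]]'

```text
clock: 10.35
tcp_pos: [0.5621, -0.0631, 0.1134]
orientation: [0.021, 1.568, -0.019]
wrist_force: [-0.2, 0.0, -0.4]
gripper_width: 0.0002
```

Run:
```python
from h import *
P=f2w(-63,7.5,128);delta(P)
s=snap('scene','s5')[0]
cv2.imwrite('pics/s5c.png',cv2.resize(s[205:355,260:440],None,fx=4,fy=4,interpolation=cv2.INTER_CUBIC)[:,:,::-1])
```

```text
t 10.35 form tcp [-61.3 -32.4 113.4] F [-0.2  0.  -0.4] zyaw-form 0.3 delta [-0.24  0.67 -0.02]
```

View pics/s5c.png

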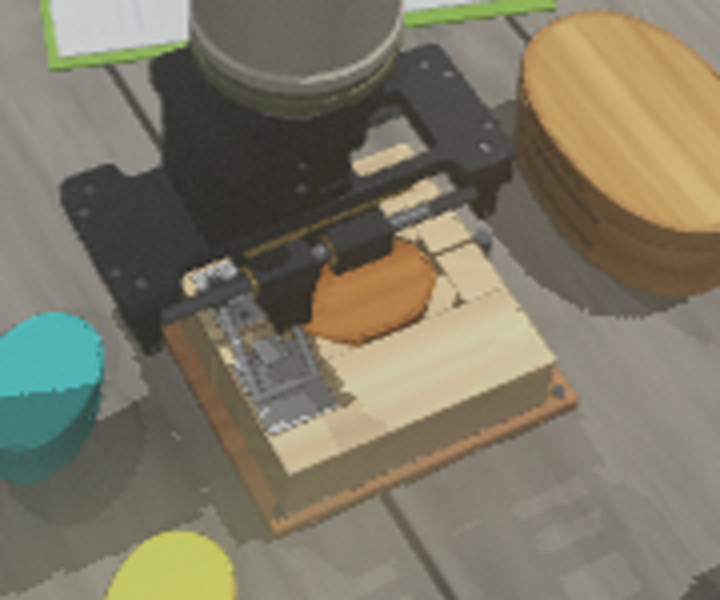

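>>> send_rows --deltas '[[[-0.03,0.13,-0.02],0],[[-0.05,0.13,0],0],[[-0.05,0.13,0],0],[[-0.05,0.14,0],0],[[-0.06,0.14,0],0]]'

```text
clock: 11.02
tcp_pos: [0.5605, -0.0239, 0.126]
orientation: [0.022, 1.571, -0.022]
wrist_force: [0.3, -1.2, -1.1]
gripper_width: 0.0004
```

Run:
```python
from h import *
P=f2w(-63,26.6,128);delta(P)
s=snap('scene','s6')[0]
cv2.imwrite('pics/s6c.png',cv2.resize(s[205:355,260:440],None,fx=4,fy=4,interpolation=cv2.INTER_CUBIC)[:,:,::-1])
```

```text
t 11.03 form tcp [-64.1   6.7 126. ] F [ 0.3 -1.2 -1.1] zyaw-form 0.16 delta [-0.03  0.33  0.02]
```

View pics/s6c.png

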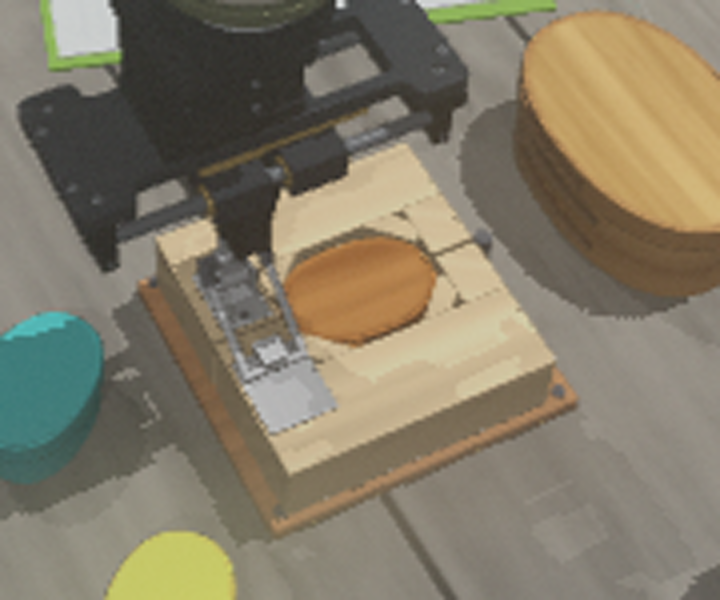

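The loop's bar (272,370) is drawn up against the keeper (270,350), under the lip. I'll follow the arc.

>>> send_rows --deltas '[[[-0.03,0.11,0.02],0],[[-0.01,0.11,0],0],[[0.01,0.11,0],0],[[0.06,0.15,0],0],[[0.08,0.14,0],0]]'

```text
clock: 11.7
tcp_pos: [0.563, 0.0128, 0.1192]
orientation: [0.022, 1.57, -0.023]
wrist_force: [0.6, -2.6, 1.4]
gripper_width: 0.0006
```

Run:
```python
from h import *
P=f2w(-63,57.6,107);delta(P)
s=snap('scene','s7')[0]
cv2.imwrite('pics/s7c.png',cv2.resize(s[205:355,260:440],None,fx=4,fy=4,interpolation=cv2.INTER_CUBIC)[:,:,::-1])
```

```text
t 11.7 form tcp [-62.6  43.4 119.2] F [ 0.6 -2.6  1.4] zyaw-form 0.14 delta [ 0.2   0.24 -0.01]
```

View pics/s7c.png

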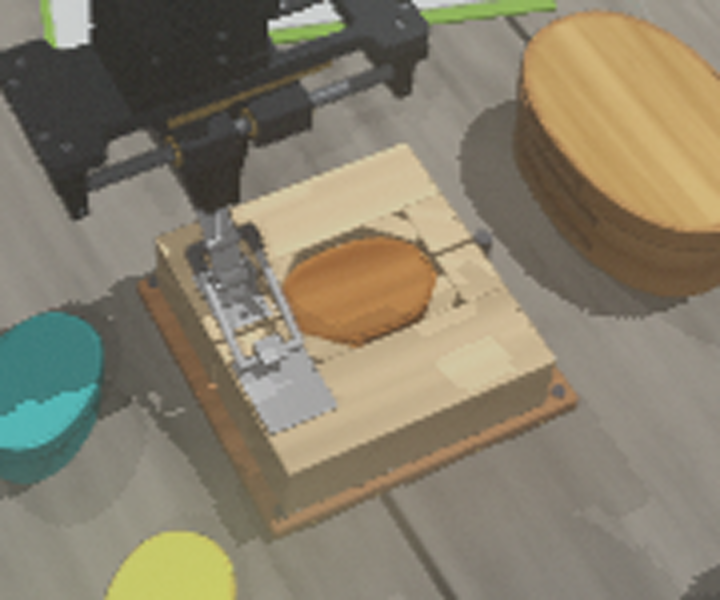

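Going well: the loop is hooked under the lip (about (268,350)), with the lever past upright. Continuing down the arc.

>>> send_rows --deltas '[[[0.1,0.13,0],0],[[0.11,0.11,0],0],[[0.11,0.06,0],0],[[0.11,0.05,0],0],[[0.12,0.03,0],0]]'

```text
clock: 12.38
tcp_pos: [0.5634, 0.0359, 0.0857]
orientation: [0.023, 1.571, -0.022]
wrist_force: [-0.8, 0.4, 0.5]
gripper_width: 0.0005
```

>>> send_rows --deltas '[[[0.1,0.02,0],0],[[0.06,0.02,0],0],[[0.03,0,0],0],[[0,0,0],0]]'

```text
clock: 12.88
tcp_pos: [0.5638, 0.0369, 0.0783]
orientation: [0.025, 1.571, -0.022]
wrist_force: [-19.3, -2.3, 44.8]
gripper_width: 0.0005
```

Run:
```python
from h import *
P=f2w(-63,72,80);delta(P)
```

```text
t 12.88 form tcp [-62.6  67.5  78.3] F [-19.3  -2.3  44.8] zyaw-form 0.07 delta [-0.03  0.07 -0.01]
```

>>> send_rows --deltas '[[[-0.2,0,0],0],[[-0.6,0,0],0],[[-0.9,0,0],0],[[-0.9,0.5,0],0],[[0,0.9,0],0]]'

```text
clock: 13.5
tcp_pos: [0.5684, 0.1206, 0.2356]
orientation: [0.028, 1.563, -0.023]
wrist_force: [0.6, 1.7, -1.1]
gripper_width: 0.0004
```

>>> send_rows --deltas '[[[0,0.9,0],0],[[0,0.9,0],0],[[0,0.9,0],0],[[0,0,0],0]]'

```text
clock: 14.0
tcp_pos: [0.5689, 0.2893, 0.2295]
orientation: [0.017, 1.572, -0.016]
wrist_force: [-0.8, -0.1, -0.6]
gripper_width: 0.0004
```

Run:
```python
from h import *
P=f2w(-63,72,80);delta(P)
s=snap('scene','s8')[0];t,d,m=snap('top','t8')
a=cv2.resize(t[185:295,290:420],(520,440),interpolation=cv2.INTER_CUBIC)[:,:,::-1];cv2.imwrite('pics/t8c.png',a)
cv2.imwrite('pics/s8c.png',cv2.resize(s[205:355,260:440],None,fx=4,fy=4,interpolation=cv2.INTER_CUBIC)[:,:,::-1])
L=[w2f(pt(m,u,v,d[v,u])).round(0).tolist() for v in (260,261) for u in range(308,350,3)];print(L)
# bystander shift vs t0
d0=load('t0')
for n,(y0,y1,x0,x1) in dict(glue=(160,200,415,455),big=(130,185,295,372),tape=(290,340,198,272),tealyel=(283,325,310,410)).items():
  q=np.abs(d0['p'][y0:y1,x0:x1].astype(int)-t[y0:y1,x0:x1]).max(2); print(n,(q>60).sum())
```

```text
t 14.0 form tcp [-65.4 320.  229.5] F [-0.8 -0.1 -0.6] zyaw-form 0.59 delta [ 2.49 -4.13  0.  ]Traceback (most recent call last):
  File "<stdin>", line 6, in <module>
  File "h.py", line 11, in pt
    T=np.linalg.inv(m['T']); c=np.array([(u-m['cx'])/m['fx']*d,(v-m['cy'])/m['fy']*d,d,1]); return (T@c)[:3]
                    ~^^^^^
KeyError: 'T'
```

View pics/s8c.png

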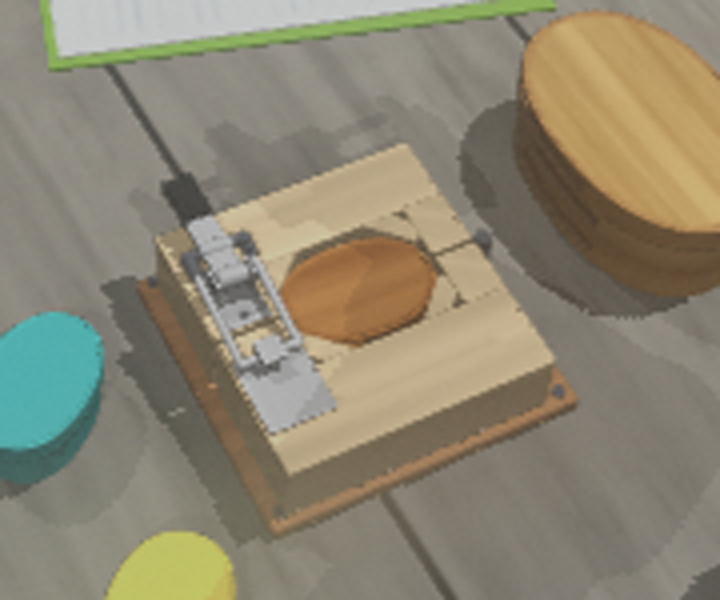

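View pics/t8c.png

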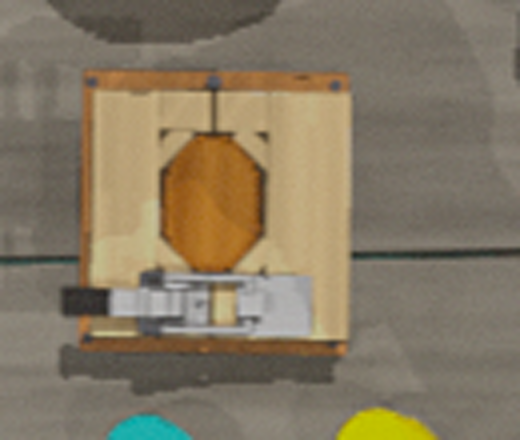

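The lever lies flat (black grip at (88,300) in the top crop), the loop spans to the keeper hook (255,300), the seam is shut and the box seated. I'll check lever height and bystanders.

Run:
```python
from h import *
m=load('t8');d=m['d'];t=m['p']
for u in range(302,350,4): print(w2f(pt(m,u,260,np.median(d[259:262,u]))).round(0),end=' ')
s=load('s8')
for px in [(180,185),(192,202),(205,222)]:
  u,v=int(px[0]/4+260),int(px[1]/4+205);print('sc',w2f(pt(s,u,v,np.median(s['d'][v-1:v+2,u-1:u+2]))).round(0))
d0=load('t0')
for n,(y0,y1,x0,x1) in dict(glue=(160,200,415,455),big=(130,185,295,372),tape=(290,340,198,272),tealyel=(283,325,310,410)).items():
  q=np.abs(d0['p'][y0:y1,x0:x1].astype(int)-t[y0:y1,x0:x1]).max(2); print(n,(q>60).sum())
```

```text
[-61. 102.  -1.] [-63.  90.  79.] [-63.  80.  78.] [-63.  70.  80.] [-62.  60.  79.] [-62.  51.  77.] [-62.  41.  80.] [-62.  31.  77.] [-62.  22.  82.] [-61.  11.  61.] [-61.   2.  63.] [-61.  -8.  58.] sc [-63.  84.  81.]
sc [-62.  71.  81.]
sc [-61.  59.  78.]
glue 0
big 0
tape 163
tealyel 0
```

Run:
```python
from h import *
a=load('s0')['p'][195:275,180:260];b=load('s8')['p'][195:275,180:260];c=load('t0')['p'][285:345,190:280];e=load('t8')['p'][285:345,190:280]
f=lambda x:cv2.resize(x,(360,280))
cv2.imwrite('pics/cmp.png',np.vstack([np.hstack([f(a),f(b)]),np.hstack([f(c),f(e)])])[:,:,::-1])
```

```text
(no output)
```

View pics/cmp.png

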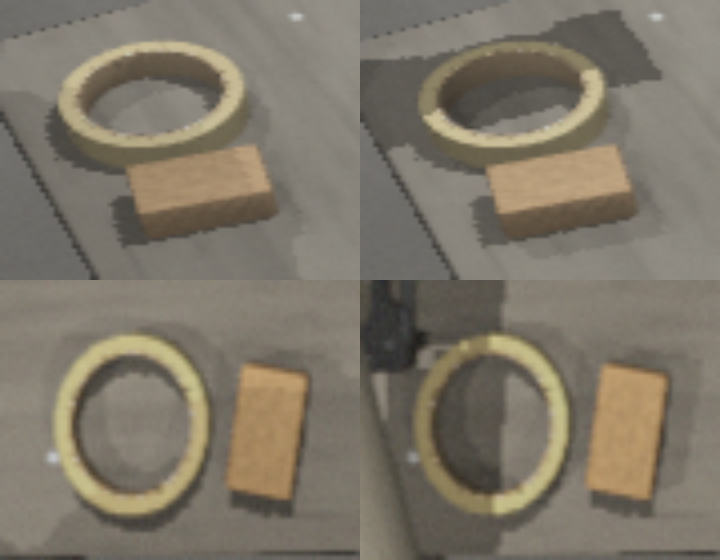

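The tape roll and cork block haven't moved; the difference is only the arm's shadow. Handing in.

```bash
python3 -c "
from cell import robot
print(robot.sign_off())"
```

```text
the job is handed in; nothing more can be done
None
```

The form is shut, hooked and latched, and I handed the job in at about 14 s. I pushed the hinged half shut until it met its stop at about 10 N. I then tipped the loop forward over the keeper, with the lever leaning forward at about 0.2 rad. Last, I swung the lever back and pressed it onto its stop; the wrist force read about 45–49 N there, from the fingertips.

**Last checks:**
- **Latch:** with the arm clear, the lever lies flat, its top at z of about 77–82 mm along its whole length. The loop spans to the keeper hook, which by eye holds it.
- **Form and box:** the seam is closed and the small box is seated in the recess.
- **Things around it:** the glue bottle, the big oval box and the teal and yellow ovals show no change in the top view. The tape roll's area did differ, but a side-by-side view showed only the arm and its shadow; the tape roll and cork block are where they were.

One reading disagreed slightly: the loop's bar landed at about form y −38 mm, against an expected −43 mm. That was still beyond the lip's end at −30.5 mm. The loop spring's stretch was not measured.

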